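Stow the small wine bottle under the radiator cover

ROBOT

A 6-joint arm with a two-finger parallel gripper is mounted at the origin on the work surface. World frame = base frame: x ahead of the robot, y to its left, z up, the work surface at z = 0. Lengths are in m, angles in rad, forces in N, time in s.
With the tool pointing down it reaches from about 0.275 to 0.825 m from the base axis. Payload 4.9 kg.
Tool frame: the origin (TCP) lies midway between the tips of the shut fingers; the grasp point (between the pads) lies 19 mm behind it (bot.grip_depth is the distance from the TCP to the grasp point, in m); y points along the fingers, x is the direction in which the jaws open and shut, and the axes are right-handed (so a half turn about y gives the same grasp; the last joint's range is limited). The gripper opens to 85 mm and grips with 20 to 120 N. Pads are 22 mm wide; open, the fingers measure 114 mm over their backs; the gripper's body (76 mm by 85 mm) begins 54 mm behind the grasp point. The pads swing forward as they close: fully open they stand 13 mm farther back than shut.
Start: joints at [1.023, 0.326, -0.193, 1.052, 0, 1.437], TCP at [0.221, 0.504, 0.231] pointing down, gripper open.
Joint ranges: [-2.65, 2.65], [-0.97, 1.79], [-1.3, 1.35], [-1.93, 2.1], [-1.47, 1.37], [-3.14, 3.14]. Speed limits (rad/s): [2.57, 2.57, 3.14, 3.14, 3.14, 3.14].

INTERFACE

Orientations are given as a unit quaternion [w, x, y, z].
In Python, from cell import bot gives the robot as it stands. Calls block until the motion is done:
- bot.move_pose(position, orientation): joint-space move of the TCP to a pose.
- bot.move_linear(position, speed=0.15, rotation=None, until_force=None): straight line of the TCP; rotation=None keeps the orientation; speed is the mean speed in m/s. With until_force (N) it stops when the force on the tool has changed by that much, and returns True; else False.
- bot.goto_joints(angles): joint-space move.
- bot.set_gripper(opening, grasp_force=None): opening from 0.0 (shut) to 1.0 (fully open); grasp_force is the grip in N (None keeps the last); returns when the fingers have stopped.
- bot.wait(seconds).
- bot.solve_ik(position, orientation): joint angles nearest the present ones, or None.
- bot.camera(name): name is "side" or "top" or "wrist"; returns the picture (480x640x3 uint8, red, green, blue); there is no depth.
- bot.calibration(name): a dict with "mtx" (3x3 intrinsics, pixels), "extrinsics" (4x4, takes a point from world to camera coordinates); the wrist camera has in their place "hand_eye" (4x4, takes a point from camera to tool coordinates, whose origin is the TCP and whose axes are the tool frame's). Camera axes: x right, y down, z forward; pixel columns grow to the right and rows downward; lengths in m; the calibration is good to about 2 mm. A picture is of the moment at which its call begins: read the wrist's pose just before it. calibration takes no time and is no camera call.
A pose or a line that the arm cannot do raises bot.PlanningError and nothing moves.
- bot.close_job(): hands the job in, once; it reports no verdict.
Trained networks look in the newest picture that a camera, given by its name, has taken for a name from the list of things; names that differ only in an ending like _2 or _b are one class to them, and where a whole thing is asked for, a point or a joint stands for the part that bears it (a point fixed in the world has none). Each returns a list of dicts, best first, with "confidence" (0 to 1); they miss things now and then, are a little off and sometimes report something else, mostly with a low value. They report only what shows in the picture. A call takes as long as a camera call.
- bot.search_frame(camera, thing): "bbox" ([left, top, width, height] in pixels, round what is visible of it).
Readings, each from a call of its own:
- bot.read_clock(): time.
- bot.read_joint_positions(): joint angles.
- bot.read_joint_vel(): joint speeds.
- bot.read_joint_efforts(): joint torques, N m.
- bot.read_position(): TCP position.
- bot.read_tool_rot(): TCP orientation.
- bot.read_ft_force(): force on the tool from outside, world axes, zero at the start.
- bot.read_moment(): the same for the moment, N m.
- bot.read_gripper_width(): opening from 0.0 (shut) to 1.0 (fully open).
Only numpy, scipy, OpenCV 4.12 (cv2) and the standard library are available. Lean on these libraries where they do the work, as an engineer would, in place of code of your own. Each camera call takes 0.05 s, during which the arm holds its last target.

TASK

Put the small dark glass wine bottle that stands on the table away under the low radiator cover: pass it, tilted, foot first through the gap between the tray's front lip and the cover's front beam, then set it upright so that it stands by itself on the ceramic coaster in the tray. Do not knock over or shift the other bottles or the things around it.

Things in the scene. Friction and masses are not known exactly. Their poses are not given: they have to be found in the camera images.
- bottle: The small dark glass wine bottle to stow, upright on the open table, 0.15 to 0.31 kg. Round: body 54 mm across up to 100 mm, shoulder narrowing to the neck at 128 mm, neck and cap 28 mm across up to the top at 176 mm. Centre of mass about 60 mm up. Let go with its foot in the tray it leans back on the lip at about 50 degrees and rests. Origin: centre of its foot; z along its axis to the cap.
- cover: Low dark iron radiator cover with a pale grey tray fixed beneath it; immovable. Origin on the table at the tray's centre; x from the open front (robot side) to the back, y along the cover, z up. Tray: floor top at z = 4 mm, inside x = -47 to 47, y = -211 to 211 mm, walls 4 mm thick, tops at z = 62 mm. A grille at x = 52 mm closes the back.
- lip (a point): Middle of the top edge of the tray's front wall, at x = -49, z = 62 mm in the cover's frame (axes as the cover's). The lip runs straight along y; it is the lower edge of the front opening. A bottle pushed upright with its foot against the back wall can stick a few degrees short of upright until pushed on.
- beam (a point): Middle of the lower front edge of the cover's front beam, at x = -53, z = 204 mm in the cover's frame: upper edge of the opening, running along y. From here back to x = 170 mm the cover's top is a lattice of bars (22 mm gaps), z = 204 to 220 mm. End cheeks at y = 226 to 238 mm either side, with corner posts 20 mm thick, 245 mm high.
- coaster: White ceramic coaster, 92 mm square, 8 mm thick, fixed on the tray floor, filling the tray from front to back, square to the cover; in one of three places along the tray, PET bottles standing in the other two, about 125 mm apart. Origin at the centre of its underside; its top is 12 mm above the table.
- pet_a: clear PET bottle with a white twist cap, 58 mm in diameter, 167 mm tall, standing upright; origin at the centre of its foot. It stands in the tray.
- pet_b: clear PET bottle with a white twist cap, 58 mm in diameter, 167 mm tall, standing upright; origin at the centre of its foot. It stands in the tray.
- pet_c: clear PET bottle with a white twist cap, 58 mm in diameter, 167 mm tall, standing upright; origin at the centre of its foot. It stands on the open table.
- wine: Large dark glass wine bottle lying on its side on the table, 74 mm in diameter, 300 mm long; origin on the table under its belly, x towards its neck (foot at x = -120 mm, top at 180 mm).
- brush: Bottle brush lying on the table, 235 mm long, up to 40 mm high; stainless rod handle, white bristle head towards +x; origin on the table under its middle.
- dish: Shallow white ceramic dish, 110 mm in diameter, 14 mm high; origin at the centre of its underside.
- bin: Small white plastic hinged-lid bin, 170 x 200 mm and 150 mm high plus a lid with a knob, fixed; origin at the centre of its underside.

How it is judged:
By the outcome, as a careful person would: the job done as asked, in the order asked, and still so for the second after the job is handed in, with the robot touching nothing.
It also fails if it takes over 59 s, if anything falls off the work surface, if the arm or the gripper's body presses on something with over 40 N, if the wrist force passes 120 N, or if a joint passes its speed limit or range.

## Working session

There is one attempt and no reset: what is moved stays moved. The work goes in short steps, each a Python script; the robot and the scene stay as the last script left them, time stands still between calls to the robot, and variables do not carry over. Pictures are saved under pics/ and viewed, and the job is handed in when it is done.

```bash
ls; mkdir -p pics; python3 - <<'E'
from cell import bot
import cv2, numpy as np
np.set_printoptions(precision=4,suppress=True)
for n in ["side","top","wrist"]:
    im=bot.camera(n); cv2.imwrite(f"pics/{n}0.png",im[:,:,::-1])
    c=bot.calibration(n); print(n,{k:np.array(v) for k,v in c.items()})
    for t in ["bottle","cover","coaster","pet_a","wine","brush","dish","bin"]:
        print(t,[( [int(x) for x in d["bbox"]],round(d["confidence"],2)) for d in bot.search_frame(n,t)])
print(bot.read_clock(),bot.read_position(),bot.read_tool_rot())
E
```

```text
pics
side {'mtx': array([[521.741 ,   0.    , 320.4285],
       [  0.    , 521.741 , 239.2619],
       [  0.    ,   0.    ,   1.    ]]), 'extrinsics': array([[ 0.7416, -0.6708,  0.0036, -0.3974],
       [-0.337 , -0.3772, -0.8626,  0.278 ],
       [ 0.58  ,  0.6385, -0.5058,  1.096 ],
       [ 0.    ,  0.    ,  0.    ,  1.    ]])}
bottle [([294, 228, 23, 66], 0.82)]
cover [([285, 156, 192, 161], 0.62), ([440, 316, 84, 96], 0.4)]
coaster [([301, 313, 88, 54], 0.68), ([441, 313, 80, 98], 0.61), ([346, 252, 33, 21], 0.59)]
pet_a [([397, 300, 32, 73], 0.81), ([316, 198, 19, 48], 0.77), ([379, 232, 17, 56], 0.57)]
wine [([437, 315, 86, 98], 0.67)]
brush [([302, 314, 86, 52], 0.61)]
dish [([211, 244, 40, 17], 0.93)]
bin [([168, 155, 84, 80], 0.63), ([282, 156, 193, 164], 0.36), ([210, 244, 39, 18], 0.31)]
top {'mtx': array([[601.457 ,   0.    , 318.9734],
       [  0.    , 601.457 , 229.3622],
       [  0.    ,   0.    ,   1.    ]]), 'extrinsics': array([[-0.0117, -0.9998, -0.0169,  0.0164],
       [-0.995 ,  0.0133, -0.0993,  0.5476],
       [ 0.0995,  0.0157, -0.9949,  1.4724],
       [ 
[... 301 characters left out ...]

brush [([414, 247, 20, 93], 0.88), ([320, 251, 22, 20], 0.64), ([507, 160, 44, 119], 0.26)]
dish [([198, 263, 43, 44], 0.96)]
bin [([67, 209, 107, 79], 0.62), ([317, 181, 41, 32], 0.24)]
wrist {'mtx': array([[338.8252,   0.    , 316.8437],
       [  0.    , 338.8252, 235.4301],
       [  0.    ,   0.    ,   1.    ]]), 'hand_eye': array([[ 1.    , -0.0007,  0.0009, -0.0006],
       [-0.001 , -0.2592,  0.9658, -0.1421],
       [-0.0004, -0.9658, -0.2592,  0.0651],
       [ 0.    ,  0.    ,  0.    ,  1.    ]])}
bottle []
cover []
coaster []
pet_a []
wine []
brush []
dish [([214, 386, 21, 16], 0.72)]
bin [([289, 323, 235, 156], 0.9)]
1.35 [0.2211 0.5036 0.2313] [-0.592   0.5921  0.3866 -0.3866]
```

View pics/side0.png

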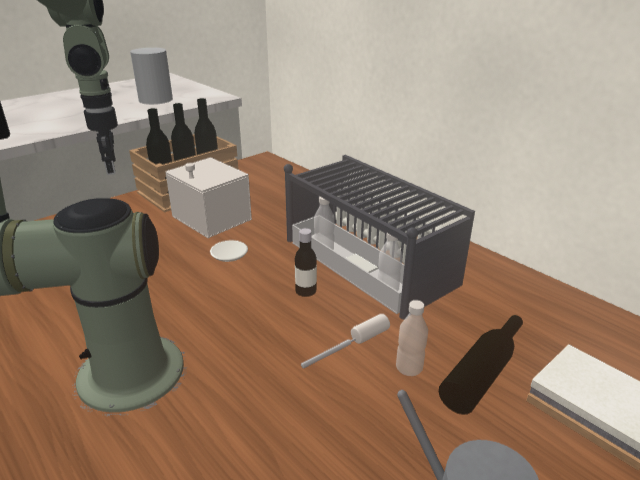

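View pics/top0.png

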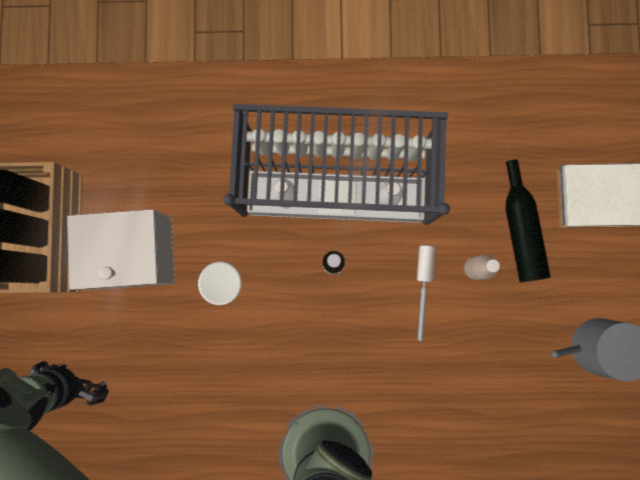

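```bash
python3 - <<'E'
import cv2
a=cv2.imread('pics/top0.png')[90:240,210:460]; cv2.imwrite('pics/top0z.png',cv2.resize(a,(800,480),interpolation=cv2.INTER_CUBIC))
a=cv2.imread('pics/side0.png')[150:330,270:490]; cv2.imwrite('pics/side0z.png',cv2.resize(a,None,fx=3.3,fy=3.3,interpolation=cv2.INTER_CUBIC))
E
```

```text
(no output)
```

View pics/top0z.png

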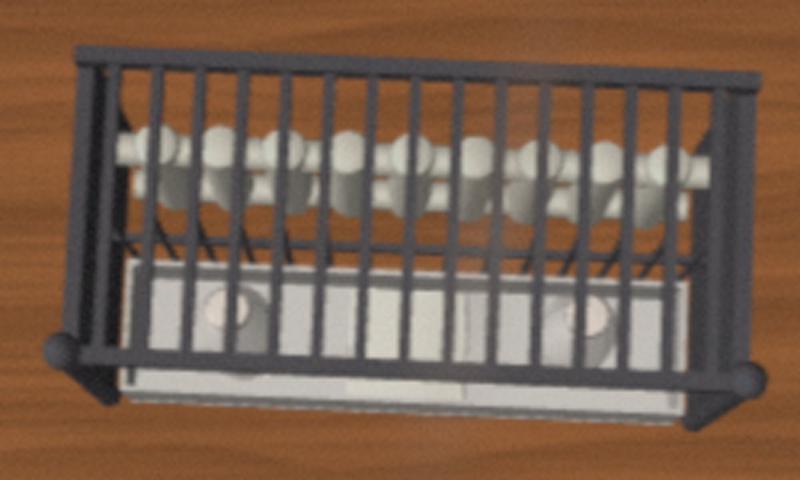

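View pics/side0z.png

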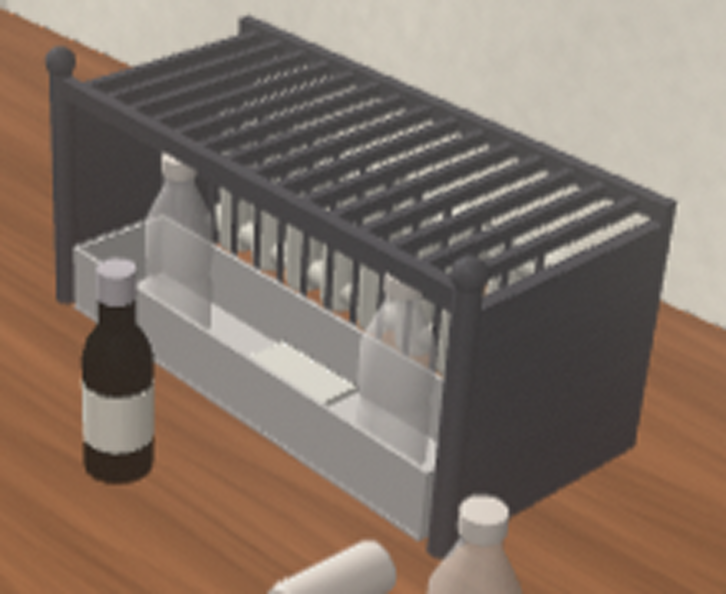

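The bottle stands at about (333,262) in the top view. The coaster lies in the middle of the tray at about (337,197), with PET bottles at about (281,187) and (393,190). Next I fit the cover's pose and work out the bottle's position.

```bash
cat > h.py <<'E'
import numpy as np, cv2
np.set_printoptions(precision=4,suppress=True)
from cell import bot
def unproj(cam,px,z):
    c=bot.calibration(cam);K=np.array(c["mtx"]);E=np.array(c["extrinsics"])
    r=E[:3,:3].T@np.linalg.inv(K)@np.array([px[0],px[1],1.]); o=-E[:3,:3].T@E[:3,3]
    return o+r*(z-o[2])/r[2]
def proj(cam,P):
    c=bot.calibration(cam);K=np.array(c["mtx"]);E=np.array(c["extrinsics"])
    p=K@(E[:3,:3]@np.asarray(P,float)+E[:3,3]); return p[:2]/p[2]
E
python3 - <<'E'
from h import *
from scipy.optimize import least_squares
z=lambda u,v:(210+u/3.2,90+v/3.2)
s=lambda u,v:(270+u/3.3,150+v/3.3)
obs=[("top",z(119,396),(-.051,.215,.062)),("top",z(686,421),(-.051,-.215,.062)),
("top",z(130,260),(.051,.215,.062)),("top",z(688,281),(.051,-.215,.062)),
("side",s(432,470),(-.051,-.215,.062)),("side",s(77,247),(-.051,.215,.062))]
for c,p,l in obs: print(c,p,unproj(c,p,l[2])[:2])
def W(q,l):
    c,sn=np.cos(q[2]),np.sin(q[2]); return np.array([q[0]+c*l[0]-sn*l[1],q[1]+sn*l[0]+c*l[1],l[2]])
f=lambda q,o=obs:np.concatenate([proj(c,W(q,l))-p for c,p,l in o])
r=least_squares(f,[.6,-.03,0]); print(r.x,r.fun.reshape(-1,2))
r2=least_squares(lambda q:f(q,obs[:4]),[.6,-.03,0]); print('top only',r2.x)
# bottle
print('bottle cap',unproj("top",(333.5,261),.176),'foot bbox side', unproj("side",(305.5,288),0.0))
for P in [unproj("top",(333.5,261),.176)]:
    print(proj("side",[P[0],P[1],0]),proj("side",[P[0],P[1],.176]))
for p in [(281.5,186),(392.5,189)]: print('pet cap',unproj("top",p,.171))
print('pet_c',unproj("top",(492,266),.167),'coaster',unproj("top",z(407,335),.012),'brush',unproj("top",(426,248),.02),unproj("top",(421,340),.01))
im=cv2.imread('pics/top0.png')
for x in np.linspace(-.215,.215,2):
  for l in [(-.053,x,.204),(-.051,x,.062),(.051,x,.062),(-.046,x*.046/.215,.012),(.046,x*.046/.215,.012),(-.053,x*1.07,.245)]:
    cv2.circle(im,tuple(int(v*16) for v in proj("top",W(r.x,l))),16,(0,0,255),1,shift=4)
cv2.imwrite('pics/ov.png',cv2.resize(im[90:290,210:510],(800,533)))
E
```

```text
top (247.1875, 213.75) [0.585  0.1842]
top (424.375, 221.5625) [ 0.5599 -0.2475]
top (250.625, 171.25) [0.6904 0.1758]
top (425.0, 177.8125) [ 0.6677 -0.2522]
side (400.9090909090909, 292.42424242424244) [ 0.5691 -0.2473]
side (293.3333333333333, 224.84848484848487) [0.5908 0.1788]
[ 0.627  -0.0357 -0.0545] [[ 1.0258 -1.1458]
 [-0.0019 -1.8272]
 [-0.1601  0.3126]
 [ 0.4372  0.5802]
 [-1.1995  0.8511]
 [-1.4178 -0.0311]]
top only [ 0.6257 -0.0349 -0.0559]
bottle cap [ 0.4615 -0.0244  0.176 ] foot bbox side [ 0.4681 -0.0171  0.    ]
[305.4039 290.2257] [304.6064 230.915 ]
pet cap [0.6335 0.0913 0.171 ]
pet cap [ 0.623  -0.1603  0.171 ]
pet_c [ 0.4463 -0.3785  0.167 ] coaster [ 0.6369 -0.0374  0.012 ] brush [ 0.4983 -0.2564  0.02  ] [ 0.2715 -0.239   0.01  ]
```

View pics/ov.png

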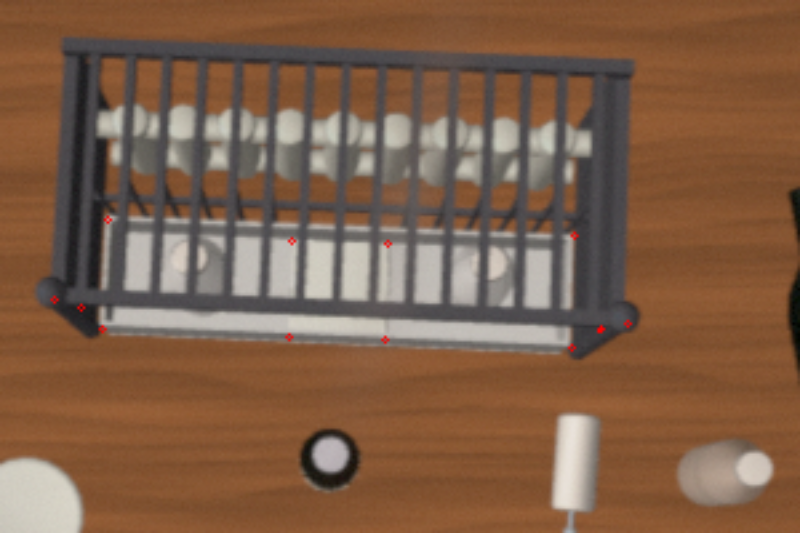

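```bash
cat >> h.py <<'E'
from scipy.spatial.transform import Rotation as R
C=np.array([.627,-.0352]); YAW=-.055
fw=np.array([np.cos(YAW),np.sin(YAW),0]); lt=np.array([-np.sin(YAW),np.cos(YAW),0]); up=np.array([0,0,1.])
def w(x,y,z): return np.array([C[0],C[1],0])+fw*x+lt*y+up*z
def quat(p,camup,yaw=None):   # p pitch down (deg), tool y = approach
    f,l=fw,lt
    if yaw is not None: f=np.array([np.cos(yaw),np.sin(yaw),0]); l=np.array([-np.sin(yaw),np.cos(yaw),0])
    p=np.radians(p); d=f*np.cos(p)-up*np.sin(p); x=-l if camup else l
    return R.from_matrix(np.column_stack([x,d,np.cross(x,d)])).as_quat()[[3,0,1,2]], d
GD=bot.grip_depth
def pose(gx,gy,gz,p,camup,ex=0.0):  # grasp point in cover frame
    q,d=quat(p,camup); return w(gx,gy,gz)+d*(GD+ex), q
E
python3 - <<'E'
from h import *
print(GD)
for camup in (0,1):
  for nm,gx,gz,h0 in [("pick",-.166,.085,0),("lift",-.20,.19,0),("fin",.005,.097,0)]:
    for p in (90,75,60,45,30,20,10,0,-10,-20,-30):
        pos,q=pose(gx,.002,gz,p,camup)
        s=bot.solve_ik(pos,q)
        print(camup,nm,p,None if s is None else np.array(s))
E
```

```text
0.0187
0 pick 90 [-0.2121  0.3596 -0.6357  0.5755  0.     -0.1571]
0 pick 75 [-0.2423  0.2287 -0.8963  0.1884  0.0482 -0.1811]
0 pick 60 [-0.2833  0.1904 -1.1583 -0.2902  0.1134 -0.1986]
0 pick 45 None
0 pick 30 None
0 pick 20 None
0 pick 10 None
0 pick 0 None
0 pick -10 None
0 pick -20 None
0 pick -30 None
0 lift 90 [-0.2247  0.1581 -0.5836  0.8292  0.     -0.1697]
0 lift 75 [-0.2606 -0.0207 -0.8219  0.5131  0.0529 -0.1987]
0 lift 60 [-0.3111 -0.1605 -1.0671  0.1548  0.127  -0.223 ]
0 lift 45 None
0 lift 30 None
0 lift 20 None
0 lift 10 None
0 lift 0 None
0 lift -10 None
0 lift -20 None
0 lift -30 None
0 fin 90 [-0.1695  0.6066 -0.1578  0.8064  0.     -0.1145]
0 fin 75 [-0.1846  0.4624 -0.4648  0.3839  0.0335 -0.1253]
0 fin 60 [-0.2029  0.3906 -0.7464 -0.0851  0.0738 -0.1283]
0 fin 45 [-0.2233  0.4414 -0.9946 -0.6435  0.1187 -0.1196]
0 fin 30 [-0.2433  0.6867 -1.1781 -1.3334  0.1628 -0.095 ]
0 fin 20 [-0.2543  0.9513 -1.2312 -1.8269  0.1871 -0.069 ]
0 fin 10 None
0 fin 0 None
0 fin -10 None
0 fin -20 None
0 fin -30 None
1 pick 90 [-0.2121  0.3596 -0.6357  0.5755  0.      2.9845]
1 p
[... 266 characters left out ...]
-0.5836  0.8292  0.      2.9719]
1 lift 75 [-0.2606 -0.0207 -0.8219  0.5131  0.0529  2.9429]
1 lift 60 [-0.3111 -0.1605 -1.0671  0.1548  0.127   2.9186]
1 lift 45 None
1 lift 30 None
1 lift 20 None
1 lift 10 None
1 lift 0 None
1 lift -10 None
1 lift -20 None
1 lift -30 None
1 fin 90 [-0.1695  0.6066 -0.1578  0.8064  0.      3.0271]
1 fin 75 [-0.1846  0.4624 -0.4648  0.3839  0.0335  3.0163]
1 fin 60 [-0.2029  0.3906 -0.7464 -0.0851  0.0738  3.0133]
1 fin 45 [-0.2233  0.4414 -0.9946 -0.6435  0.1187  3.022 ]
1 fin 30 [-0.2433  0.6867 -1.1781 -1.3334  0.1628  3.0466]
1 fin 20 [-0.2543  0.9513 -1.2312 -1.8269  0.1871  3.0726]
1 fin 10 None
1 fin 0 None
1 fin -10 None
1 fin -20 None
1 fin -30 None
```

```bash
python3 - <<'E'
from h import *
def scan(nm,gx,gy,gz,th=0):
    print(nm,'tilt',th)
    for p in (0,10,20,30,40,50):
        row=[]
        for a in range(-80,81,10):
            ok=[]
            for cu in (0,1):
                q,d=quat(p,cu,YAW+np.radians(a))
                T=R.from_rotvec(lt*-np.radians(th)) # foot forward: z -> -x
                Rm=T*R.from_quat(q[[1,2,3,0]]); dd=T.apply(d)
                s=bot.solve_ik(w(gx,gy,gz)+dd*GD,Rm.as_quat()[[3,0,1,2]])
                ok.append('.' if s is None else '#')
            row.append(''.join(ok))
        print(p,' '.join(row))
t=bot.read_clock()
assert R.from_rotvec(lt*-np.radians(30)).apply(up)@fw<0
scan('pick',-.166,.002,.085)
th=30
def g(fx,fz,th,h):
    s,c=np.sin(np.radians(th)),np.cos(np.radians(th)); return fx-h*s, .0, fz+h*c
# foot centre at lip: F=(-.055,.072)
s,c=np.sin(np.radians(30)),np.cos(np.radians(30))
scan('lip',*g(-.055+.027*c,.072+.027*s,30,.085),30)
scan('in',*g(-.018+.027*c,.014+.027*s,30,.085),30)
scan('fin',.008,0,.097)
print(bot.read_clock()-t)
E
```

```text
pick tilt 0
0 ## ## .. .. .. .. .. .. .. .. .. .. .. .. ## ## ##
10 ## ## ## ## .. .. .. .. .. .. .. .. .. ## ## ## ##
20 ## ## ## ## .. .. .. .. .. .. .. .. ## ## ## ## ##
30 ## ## ## ## .. .. .. .. .. .. .. .. ## ## ## ## ##
40 ## ## ## ## ## .. .. .. .. .. .. ## ## ## ## ## ##
50 ## ## ## ## ## ## ## .. .. .. ## ## ## ## ## ## ##
lip tilt 30
0 .. .. .. .. .. .. .. .. .. .. .. .. .. .. .. .. ..
10 ## .. .. .. .. .. .. .. .. .. .. .. .. .. .. ## ##
20 ## ## ## .. .. .. .. .. .. .. .. .. .. .. .. ## ##
30 ## ## ## ## .. .. .. .. .. .. .. .. ## ## ## ## ##
40 ## ## ## ## .. .. .. .. .. .. .. .. ## ## ## ## ##
50 ## ## ## ## ## .. .. .. .. .. .. .. ## ## ## ## ##
in tilt 30
0 .. .. .. .. .. .. .. .. .. .. .. .. .. .. .. .. ..
10 ## .. .. .. .. .. .. .. .. .. .. .. .. .. .. ## ##
20 ## ## ## .. .. .. .. .. .. .. .. .. .. .. .. ## ##
30 ## ## ## ## .. .. .. .. .. .. .. .. .. ## ## ## ##
40 ## ## ## ## ## .. .. .. .. .. .. .. ## ## ## ## ##
50 ## ## ## ## ## ## .. .. .. .. .. ## ## ## ## ## ##
fin tilt 0
0 ## .. ## .. .. .. .. .. .. .. .. .. .. .. .. ## ##
10 ## ## ## ## ## ## .. .. .. .. .. ## ## ## .. ## ##
20 ## ## ## ## ## ## ## ## ## ## ## ## ## ## ## ## ##
30 ## ## ## ## ## ## ## ## ## ## ## ## ## ## ## ## ##
40 ## ## ## ## ## ## ## ## ## ## ## ## ## ## ## ## ##
50 ## ## ## ## ## ## ## ## ## ## ## ## ## ## ## ## ##
0.0
```

```bash
cat > plan.py <<'E'
from h import *
def boxpts(lo,hi,n):
    g=[np.linspace(a,b,k) for a,b,k in zip(lo,hi,n)]
    return np.array(np.meshgrid(*g)).reshape(3,-1).T
# tool-frame points about the GRASP point (x jaw,y approach,z)
def tool(op):
    f=op/2
    P=[boxpts([s*f if s>0 else -f-.0145,-.054,-.011],[f+.0145 if s>0 else -f,.019,.011],[3,9,3]) for s in (1,-1)]
    fing=np.vstack(P)
    body=boxpts([-.0425,-.16,-.0385],[.0425,-.054,.0385],[7,10,7])
    a=np.linspace(0,2*np.pi,16,endpoint=False)
    wr=np.array([[.042*np.cos(t),-y,.042*np.sin(t)] for t in a for y in np.linspace(.16,.30,10)])
    cam=boxpts([-.02,-.15,.04],[.02,-.10,.085],[3,3,3])
    return dict(fing=fing,body=body,wrist=wr,cam=cam)
def bot_pts():
    prof=[(0,.027),(.05,.027),(.1,.027),(.114,.0205),(.128,.014),(.15,.014),(.176,.014)]
    a=np.linspace(0,2*np.pi,24,endpoint=False)
    return np.array([[r*np.cos(t),r*np.sin(t),z] for z,r in prof for t in a])
BP=bot_pts()
def dbox(P,lo,hi):
    c=(np.array(lo)+hi)/2;h=(np.array(hi)-lo)/2
    q=np.abs(P-c)-h
    return np.linalg.norm(np.maximum(q,0),axis=1)+np.minimum(q.max(1),0)
def dcyl(P,c,r,z1):
    q=np.column_stack([np.hypot(P[:,0]-c[0],P[:,1]-c[1])-r,P[:,2]-z1]); return np.linalg.norm(np.maximum(q,0),axis=1)+np.minimum(q.max(1),0)
def inv(P): 
    d=np.asarray(P)-[C[0],C[1],0]; return d@fw,d@lt
PETS=[inv(w_) for w_ in ([.6335,.0913,0],[.623,-.1603,0])]
def obs(P):
    return dict(top=dbox(P,[-.053,-.226,.204],[.17,.226,.22]).min(),lip=dbox(P,[-.051,-.215,0],[-.047,.215,.062]).min(),
      back=min(dbox(P,[.047,-.215,0],[.051,.215,.062]).min(),dbox(P,[.052,-.226,0],[.06,.226,.204]).min()),
      floor=min(dbox(P,[-.047,-.211,-.1],[.047,.211,.012]).min(),P[:,2].min()),
      pet=min(dcyl(P,c,.029,.171).min() for c in PETS),
      post=min(dbox(P,[-.068,s*.234-.014,0],[-.04,s*.234+.014,.245]).min() for s in (1,-1)))
def local(x): # world dirs in cover frame
    return x
def conf(fx,fz,th,psi,p,h,y=0.):
    """foot centre (fx,fz) cover frame, tilt th deg; returns grasp pt (cover), R tool in cover frame, bottle R"""
    T=R.from_rotvec([0,-np.radians(th),0])
    ps,pp=np.radians(psi),np.radians(p)
    d=np.array([np.cos(ps)*np.cos(pp),np.sin(ps)*np.cos(pp),-np.sin(pp)]);x=np.array([-np.sin(ps),np.cos(ps),0])
    M=T.as_matrix()@np.column_stack([x,d,np.cross(x,d)])
    u=T.apply([0,0,1.]); foot=np.array([fx,y,fz])
    return foot+h*u,M,foot,T.as_matrix()
def foot_from_F(xF,zF,th):
    s,c=np.sin(np.radians(th)),np.cos(np.radians(th)); return xF+.027*c,zF+.027*s
RC=R.from_euler('z',YAW).as_matrix()
def tcp(g,M):
    return np.array([C[0],C[1],0])+RC@(g+M[:,1]*GD), R.from_matrix(RC@M).as_quat()[[3,0,1,2]]
def clear(g,M,foot,T,op=.058,parts=('fing','body','wrist','cam')):
    out={}
    for k,P in tool(op).items():
        if k in parts: out[k]=obs(g+P@M.T)
    out['bot']=obs(foot+BP@T.T); return out
E
cat > scan.py <<'E'
from plan import *
import itertools
res=[]
def worst(cl,skip=()):
    return min((v,k,o) for k,dd in cl.items() for o,v in dd.items() if (k,o) not in skip)
for psi,p,h in itertools.product((-70,-60,-50,-40,-30,-20,0),(25,30,35,40,45,50,55),(.04,.05,.06,.07,.085,.1)):
    # insertion key poses
    if p<0: continue
    seq=[]
    ok=True
    for th in (30,):
        for xF,zF in ((-.060,.075),(-.018,.016)):
            fx,fz=foot_from_F(xF,zF,th); c=conf(fx,fz,th,psi,p,h)
            if bot.solve_ik(*tcp(c[0],c[1])) is None: ok=False;break
            seq.append(worst(clear(*c),skip=[('bot','floor'),('bot','lip')]))
    if not ok: continue
    pk=conf(-.166,0,0,psi,p,h,y=.002)
    if bot.solve_ik(*tcp(pk[0],pk[1])) is None: continue
    best=None
    for th in (20,15,10,5,0):
        fx,fz=foot_from_F(-.018,.014,th); c=conf(fx,fz,th,psi,p,h)
        if bot.solve_ik(*tcp(c[0],c[1])) is None: break
        x=worst(clear(*c),skip=[('bot','floor')]); best=(th,)+x
        if x[0]<.006: break
    res.append((psi,p,h,[ (round(s[0]*1e3),)+s[1:] for s in seq],(best[0],round(best[1]*1e3),best[2:]) if best else None))
res.sort(key=lambda r:(r[4][0] if r[4] else 99,-min(r[4][1] if r[4] else 0,*[s[0] for s in r[3]])))
for r in res[:25]: print(r)
print(len(res))
E
python3 scan.py
```

```text
(-50, 30, 0.085, [(15, 'fing', 'top'), (11, 'fing', 'lip')], (5, -1, ('body', 'top')))
(-40, 40, 0.07, [(18, 'bot', 'top'), (2, 'fing', 'lip')], (5, -3, ('body', 'top')))
(-40, 45, 0.07, [(18, 'bot', 'top'), (1, 'fing', 'lip')], (10, -1, ('body', 'top')))
(-50, 35, 0.085, [(14, 'fing', 'top'), (10, 'fing', 'lip')], (10, -2, ('body', 'top')))
(-50, 30, 0.1, [(4, 'fing', 'top'), (18, 'bot', 'back')], (10, -3, ('body', 'top')))
(-60, 30, 0.085, [(12, 'fing', 'top'), (10, 'fing', 'lip')], (10, -5, ('body', 'top')))
(-60, 25, 0.1, [(2, 'fing', 'top'), (16, 'cam', 'lip')], (15, 5, ('body', 'top')))
(-50, 35, 0.1, [(5, 'fing', 'top'), (18, 'bot', 'back')], (15, 2, ('body', 'top')))
(-50, 40, 0.085, [(14, 'fing', 'top'), (9, 'fing', 'lip')], (15, 2, ('body', 'top')))
(-40, 50, 0.07, [(18, 'bot', 'top'), (1, 'fing', 'lip')], (15, 2, ('body', 'top')))
(-60, 30, 0.1, [(3, 'fing', 'top'), (18, 'bot', 'back')], (15, -3, ('body', 'top')))
(-60, 35, 0.085, [(11, 'fing', 'top'), (9, 'fing', 'lip')], (15, -3, ('body', 'top')))
(-50, 45, 0.085, [(13, 'fing', 'top'), (8, 'fing', 'lip')], (15, -3, ('bod
[... 333 characters left out ...]
 3, ('body', 'top')))
(-60, 25, 0.085, [(12, 'fing', 'top'), (9, 'cam', 'lip')], (20, 2, ('cam', 'lip')))
(-50, 50, 0.085, [(12, 'fing', 'top'), (7, 'fing', 'lip')], (20, 2, ('body', 'top')))
(-50, 45, 0.07, [(18, 'bot', 'top'), (1, 'fing', 'lip')], (20, 4, ('fing', 'lip')))
(-50, 50, 0.07, [(18, 'bot', 'top'), (1, 'fing', 'lip')], (20, 3, ('fing', 'lip')))
(-60, 35, 0.1, [(2, 'fing', 'top'), (18, 'bot', 'back')], (20, 0, ('body', 'top')))
(-60, 50, 0.05, [(12, 'body', 'top'), (0, 'fing', 'lip')], (20, 0, ('fing', 'lip')))
(-50, 30, 0.07, [(18, 'bot', 'top'), (0, 'fing', 'lip')], (20, 5, ('fing', 'lip')))
(-50, 35, 0.06, [(18, 'bot', 'top'), (0, 'fing', 'lip')], (20, 0, ('fing', 'lip')))
140
```

```bash
cat > dp.py <<'E'
from plan import *
import sys
def worst(cl,skip=()):
    return min((v,k,o) for k,dd in cl.items() for o,v in dd.items() if (k,o) not in skip)
PS=list(range(-80,81,10))
def bottle_path(TH,xf):
    out=[]
    for xF,zF in ((-.11,.10),(-.085,.085),(-.060,.073),(-.045,.058),(-.03,.035),(xf,.016)):
        out.append(foot_from_F(xF,zF,TH)+(TH,))
    for th in np.arange(TH-5,-1,-5): out.append(foot_from_F(xf,.014,th)+(th,))
    return out
if __name__=="__main__":
  for TH in (30,35):
   for xf in (-.018,-.010):
    bp=bottle_path(TH,xf)
    print(TH,xf,'bottle clear',[round(1e3*min(v for o,v in obs(np.array([a,0,b])+BP@R.from_rotvec([0,-np.radians(t),0]).as_matrix().T).items() if o!='floor')) for a,b,t in bp])
    for p in (20,25,30,35,40):
      for h in (.065,.075,.085,.095):
        val=np.full((len(bp),len(PS)),-1.);wh={}
        for i,(a,b,t) in enumerate(bp):
            for j,ps in enumerate(PS):
                c=conf(a,b,t,ps,p,h)
                if bot.solve_ik(*tcp(c[0],c[1])) is None: continue
                x=worst(clear(*c),skip=[('bot',o) for o in ('floor','lip','top','back')]); val[i,j]=x[0]; wh[i,j]=x[1:]
        D=val[0].copy();bk=[]
        for i in range(1,len(bp)):
            nb=np.zeros(len(PS),int);nd=np.zeros(len(PS))
            for j in range(len(PS)):
                r=range(max(0,j-1),min(len(PS),j+2)); k=max(r,key=lambda k:D[k]); nb[j]=k; nd[j]=min(D[k],val[i,j])
            D=nd;bk.append(nb)
        j=int(np.argmax(D)); path=[j]
        for nb in bk[::-1]: path.append(nb[path[-1]])
        path=path[::-1]
        print(p,h,round(D.max()*1e3,1),[(PS[j],round(val[i,j]*1e3))+wh.get((i,j),()) for i,j in enumerate(path)] if D.max()>.005 else '')
E
python3 dp.py
```

```text
30 -0.018 bottle clear [49, 36, 14, 2, 17, 4, 8, 11, 9, 10, 11, 11]
20 0.065 -1.8 
20 0.075 0.3 
20 0.085 -0.8 
20 0.095 3.4 
25 0.065 -1.3 Traceback (most recent call last):
  File "dp.py", line 23, in <module>
    if bot.solve_ik(*tcp(c[0],c[1])) is None: continue
       ~~~~~~~~~~~~^^^^^^^^^^^^^^^^^
ValueError: time passes only in moves, steps and waits
```

```bash
python3 - <<'E'
from plan import *
print(bot.read_clock())
c=conf(.008,.012,0,0,30,.085); print(bot.solve_ik(*tcp(c[0],c[1])))
E
```

```text
1.35
[-0.247   0.6853 -1.1704 -1.3241  0.166  -0.0969]
```

```bash
cat > fk.py <<'E'
import numpy as np
from scipy.spatial.transform import Rotation as R
from scipy.optimize import least_squares
LO=np.array([-2.65,-.97,-1.3,-1.93,-1.47,-3.14]);HI=np.array([2.65,1.79,1.35,2.1,1.37,3.14])
AX0=np.array([[0,0,1],[0,1,0],[0,-1,0],[0,1,0],[0,0,1],[1,0,0]],float)
def unpack(v):
    ax=AX0+v[:18].reshape(6,3); ax=ax/np.linalg.norm(ax,axis=1)[:,None]
    return ax,v[18:36].reshape(6,3),v[36:39],v[39:42]
def fkv(v,q):
    ax,pt,p0,r0=unpack(v); M=R.from_rotvec(r0).as_matrix();p=p0.copy()
    for i in range(5,-1,-1):
        A=R.from_rotvec(ax[i]*q[i]).as_matrix(); M=A@M; p=A@(p-pt[i])+pt[i]
    return p,M
try: V=np.load('fk.npy')
except Exception: V=None
def fk(q): return fkv(V,q)
def ik(pos,M,q0):
    def f(q):
        p,m=fk(q); return np.concatenate([(p-pos)*5,R.from_matrix(m@M.T).as_rotvec()])
    r=least_squares(f,np.clip(q0,LO+1e-3,HI-1e-3),bounds=(LO,HI),xtol=1e-12,ftol=1e-12)
    return r.x if np.abs(r.fun).max()<1e-3 else None
E
cat > fit.py <<'E'
from plan import *
import fk as F
rng=np.random.default_rng(0); D=[]
q0=np.array([1.023,.326,-.193,1.052,0,1.437]); D.append((q0,np.array(bot.read_position()),R.from_quat(np.array(bot.read_tool_rot())[[1,2,3,0]]).as_matrix()))
for i in range(120):
    ps,p=rng.uniform(-60,60),rng.uniform(15,90); r,b,z=rng.uniform(.35,.7),rng.uniform(-.5,.9),rng.uniform(.08,.35)
    q,d=quat(p,0,ps*np.pi/180+b); pos=np.array([r*np.cos(b),r*np.sin(b),z]); s=bot.solve_ik(pos,q)
    if s is not None: D.append((np.array(s),pos,R.from_quat(q[[1,2,3,0]]).as_matrix()))
print(len(D))
def f(v):
    o=[1e-4*v]
    for q,p,m in D:
        a,b=F.fkv(v,q); o+= [(a-p)*5,R.from_matrix(b@m.T).as_rotvec()]
    return np.concatenate(o)
v0=np.zeros(42); pts=np.array([[0,0,.15],[0,0,.15],[0,0,.42],[.3,0,.42],[.4,0,.42],[.4,0,.42]]); v0[18:36]=pts.ravel(); v0[36:39]=[.6,0,.42]
# tool at zero: x=lt, y=fwd, z=down
v0[39:42]=R.from_matrix(np.array([[0,1,0],[1,0,0],[0,0,-1.]]).T).as_rotvec()
r=least_squares(f,v0,max_nfev=300); e=f(r.x)[42:].reshape(-1,6)
print(r.cost,np.abs(e[:,:3]/5).max(),np.abs(e[:,3:]).max())
np.save('fk.npy',r.x); ax,pt,p0,r0=F.unpack(r.x); print(ax,pt,p0)
E
python3 fit.py
```

```text
114Traceback (most recent call last):
  File "fit.py", line 18, in <module>
    r=least_squares(f,v0,max_nfev=300); e=f(r.x)[42:].reshape(-1,6)
      ^^^^^^^^^^^^^
NameError: name 'least_squares' is not defined
```

```bash
sed -i 's/^import fk as F/import fk as F\nfrom scipy.optimize import least_squares/' fit.py; time python3 fit.py
```

```text
114
7.874752981869924e-07 0.00018249023135494258 0.0001872006398617449
[[-0. -0.  1.]
 [ 0.  1.  0.]
 [-0. -1.  0.]
 [ 0.  1. -0.]
 [ 0. -0.  1.]
 [ 1. -0. -0.]] [[-0.      0.      0.0001]
 [ 0.      0.0004  0.3032]
 [ 0.     -0.0004  0.8172]
 [ 0.3982  0.0013  0.8869]
 [ 0.5165  0.0736  0.0011]
 [ 0.002   0.0736  0.8869]] [0.8201 0.0736 0.8869]
real	0m15.482s
user	0m16.598s
sys	0m0.253s
```

```bash
cat > dp2.py <<'E'
from plan import *
import fk as F, sys, pickle
from dp import bottle_path,worst
PS=list(range(-80,1,10)) if len(sys.argv)<2 else list(range(0,81,10))
def IK(c,seed):
    pos,q=tcp(c[0],c[1]); return F.ik(pos,R.from_quat(q[[1,2,3,0]]).as_matrix(),seed)
if __name__=="__main__":
  seeds=[np.array([-.247,.685,-1.17,-1.32,.166,-.097]),np.array([.0,.3,-1.,-.8,-.5,-.1]),np.array([.3,.3,-1.,-.8,-1.,-.1]),np.array([-.5,.3,-1.,-.8,.8,-.1])]
  for TH,xf in ((30,-.016),(25,-.022)):
    bp=bottle_path(TH,xf)
    print(TH,xf,'bottle clear',[round(1e3*min(v for o,v in obs(np.array([a,0,b])+BP@R.from_rotvec([0,-np.radians(t),0]).as_matrix().T).items() if o!='floor')) for a,b,t in bp])
    for p in (25,30,35,40):
      for h in (.075,.085,.095):
        val=np.full((len(bp),len(PS)),-1.);wh={};Q={}
        for i,(a,b,t) in enumerate(bp):
            for j,ps in enumerate(PS):
                c=conf(a,b,t,ps,p,h); x=worst(clear(*c),skip=[('bot',o) for o in ('floor','lip','top','back')])
                if x[0]<.002: val[i,j]=x[0];continue
                for sd in [Q[k] for k in ((i-1,j),(i,j-1)) if k in Q]+seeds:
                    s=IK(c,sd)
                    if s is not None: break
                if s is None: continue
                Q[i,j]=s
                val[i,j]=x[0]; wh[i,j]=x[1:]
        D=val[0].copy();bk=[]
        for i in range(1,len(bp)):
            nb=np.zeros(len(PS),int);nd=np.zeros(len(PS))
            for j in range(len(PS)):
                r=range(max(0,j-1),min(len(PS),j+2)); k=max(r,key=lambda k:D[k]); nb[j]=k; nd[j]=min(D[k],val[i,j])
            D=nd;bk.append(nb)
        j=int(np.argmax(D)); path=[j]
        for nb in bk[::-1]: path.append(nb[path[-1]])
        path=path[::-1]
        print(p,h,round(D.max()*1e3,1),[(PS[j],round(val[i,j]*1e3))+wh.get((i,j),()) for i,j in enumerate(path)] if D.max()>.002 else [round(1e3*v) for v in val.max(1)],flush=True)
E
time timeout 570 python3 dp2.py
```

```text
30 -0.016 bottle clear [49, 36, 14, 2, 17, 6, 10, 11, 9, 10, 9, 9]
25 0.075 1.2 [29, 16, 22, 19, 16, 1, 6, 6, 9, 10, 14, 15]
25 0.085 6.5 [(-60, 31, 'fing', 'top'), (-70, 12, 'fing', 'top'), (-60, 14, 'fing', 'top'), (-70, 12, 'body', 'top'), (-70, 16, 'body', 'top'), (-60, 7, 'cam', 'lip'), (-50, 14, 'fing', 'lip'), (-50, 16, 'body', 'lip'), (-40, 18, 'body', 'lip'), (-30, 16, 'fing', 'back'), (-20, 13, 'fing', 'back'), (-10, 12, 'fing', 'back')]
25 0.095 6.8 [(-60, 34, 'fing', 'top'), (-60, 14, 'fing', 'top'), (-60, 7, 'fing', 'top'), (-70, 12, 'fing', 'top'), (-70, 10, 'body', 'top'), (-70, 8, 'cam', 'lip'), (-60, 8, 'cam', 'lip'), (-50, 22, 'cam', 'lip'), (-40, 24, 'fing', 'back'), (-30, 18, 'fing', 'back'), (-20, 14, 'fing', 'back'), (-10, 12, 'fing', 'back')]
30 0.075 4.2 [(-50, 30, 'fing', 'top'), (-50, 18, 'fing', 'top'), (-60, 20, 'fing', 'top'), (-50, 25, 'body', 'top'), (-60, 22, 'fing', 'lip'), (-50, 4, 'fing', 'lip'), (-50, 5, 'fing', 'lip'), (-50, 10, 'fing', 'lip'), (-50, 13, 'fing', 'lip'), (-40, 10, 'fing', 'back'), (-30, 7, 'fing', 'back'), (-20, 5, 'fing', 'back')]
[... 5068 characters left out ...]
'top')]
40 0.075 11.9 [(-50, 21, 'fing', 'top'), (-50, 18, 'fing', 'top'), (-40, 23, 'fing', 'top'), (-30, 21, 'body', 'top'), (-40, 23, 'body', 'top'), (-30, 12, 'fing', 'lip'), (-30, 14, 'fing', 'lip'), (-30, 17, 'fing', 'lip'), (-20, 24, 'body', 'top'), (-10, 19, 'body', 'top'), (0, 13, 'body', 'top')]
40 0.085 4.8 [(-50, 24, 'fing', 'top'), (-50, 12, 'fing', 'top'), (-40, 16, 'fing', 'top'), (-40, 17, 'body', 'top'), (-40, 16, 'body', 'top'), (-40, 15, 'fing', 'lip'), (-40, 16, 'fing', 'lip'), (-30, 21, 'body', 'top'), (-20, 17, 'body', 'top'), (-10, 13, 'body', 'top'), (0, 5, 'body', 'top')]
40 0.095 0.5 [28, 6, 9, 18, 17, 27, 29, 31, 21, 10, 1]
real	6m16.973s
user	6m8.550s
sys	0m0.268s
```

```bash
cat > path.py <<'E'
from plan import *
import fk as F
from dp import worst
P0=33; H=.085; EX=.005
B=inv([.4615,-.0244,0]); YC=0.0
def ff(F_,th): return foot_from_F(F_[0],F_[1],th)
# key: (footx, footz, tilt, psi, y)
def K(xF,zF,th,psi,y=YC): return (*foot_from_F(xF,zF,th),th,psi,y)
KEYS=[(B[0],.0,0,-50,B[1]),(B[0],.07,0,-50,B[1]),
 K(-.125,.115,30,-52),K(-.085,.090,30,-55),K(-.060,.076,31,-57),K(-.041,.068,31,-57),K(-.028,.045,30,-55),K(-.013,.020,30,-50),
 K(-.015,.018,20,-43),K(-.018,.018,12,-33),K(-.020,.018,6,-22),K(-.020,.018,0,-12),K(-.020,.013,0,-12)]
def dense(n=6):
    out=[KEYS[0]]
    for a,b in zip(KEYS,KEYS[1:]):
        for s in np.linspace(0,1,n+1)[1:]: out.append(tuple(np.array(a)*(1-s)+np.array(b)*s))
    return out
def cfg(k):
    fx,fz,th,psi,y=k; return conf(fx,fz,th,psi,P0,H,y=y)
def target(k,back=0.):
    c=cfg(k); pos,q=tcp(c[0]+c[1][:,1]*(EX-back),c[1]); return pos,q
def IKs(k,seed,back=0.):
    pos,q=target(k,back); return F.ik(pos,R.from_quat(q[[1,2,3,0]]).as_matrix(),seed)
E
cat > chk.py <<'E'
from path import *
print('PETS',np.array(PETS),'B',np.array(B),'coaster y',inv([.6369,-.0374,0])[1], 'bin', unproj("top",(70,215),.15),unproj("top",(157,285),.15))
seed=np.array([.0,.3,-1.,-.8,.8,-.1])
for sd in (seed,np.array([.3,.3,-1.,-.8,-.8,-.1]),np.array([.5,.3,-1.,-.5,-1,-.1])):
    q=IKs(KEYS[0],sd)
    if q is not None: break
print(q)
last=q
D=dense(); qp=None
for i,k in enumerate(D):
    q=IKs(k,last)
    c=cfg(k); c=(c[0]+c[1][:,1]*EX,)+c[1:]
    cl=clear(*c); g=worst({a:b for a,b in cl.items() if a!='bot'}); bw=worst({'bot':cl['bot']},skip=[('bot','floor')]); fl=cl['bot']['floor']
    print(i/6 if i%6 else f'KEY{i//6}',q if q is not None else None,(round(g[0]*1e3),)+g[1:],(round(bw[0]*1e3),bw[2]),round(fl*1e3), '' if q is None else round(np.abs(q-last).max(),2)) if (i%6==0 or q is None or g[0]<.01 or bw[0]<.008) else 0
    if q is not None: last=q
q=IKs(KEYS[0],np.array([.3,.3,-1.,-.8,-.8,-.1]),.12); print('pre',q)
E
python3 chk.py
```

```text
PETS [[-0.0005  0.1267]
 [ 0.0029 -0.1251]] B [-0.1658  0.0017] coaster y -0.0016524478159547454 bin [0.5765 0.5825 0.15  ] [0.413  0.3781 0.15  ]
[ 0.2654  0.542  -1.1308 -0.6186 -0.8939  0.9412]
KEY0 [ 0.2654  0.542  -1.1308 -0.6186 -0.8939  0.9412] (63, 'fing', 'floor') (88, 'lip') 0 0.0
KEY1 [ 0.2654  0.3164 -1.0898 -0.3519 -0.8939  0.9412] (82, 'fing', 'top') (88, 'lip') 70 0.05
KEY2 None (43, 'fing', 'top') (54, 'top') 115 
KEY3 [ 0.2761  0.6946 -1.1928 -1.3925 -1.0626  0.8752] (7, 'fing', 'top') (35, 'top') 87 0.02
3.1666666666666665 [ 0.274   0.7003 -1.1812 -1.3848 -1.0643  0.8814] (7, 'fing', 'top') (32, 'top') 83 0.01
3.3333333333333335 [ 0.272   0.7059 -1.1694 -1.3769 -1.0661  0.8876] (8, 'fing', 'top') (28, 'top') 79 0.01
3.5 [ 0.2699  0.7114 -1.1577 -1.3688 -1.0678  0.894 ] (10, 'fing', 'top') (25, 'top') 75 0.01
3.6666666666666665 [ 0.268   0.717  -1.1459 -1.3606 -1.0696  0.9004] (10, 'fing', 'top') (22, 'top') 72 0.01
KEY4 [ 0.2641  0.7279 -1.1222 -1.3436 -1.0731  0.9136] (12, 'fing', 'top') (17, 'lip') 65 0.01
4.833333333333333 [ 0.2522  0.7486 -1.0872 -1.3398 -1.0626
[... 1948 characters left out ...]
14, 'fing', 'back') (6, 'top') 6 0.04
KEY10 [-0.0204  0.7057 -1.1378 -1.3314 -0.3498  0.2344] (13, 'fing', 'back') (7, 'top') 6 0.04
10.166666666666666 [-0.0366  0.6904 -1.1369 -1.306  -0.3117  0.2087] (13, 'fing', 'back') (7, 'top') 6 0.04
10.333333333333334 [-0.0529  0.6747 -1.1348 -1.2782 -0.2736  0.1831] (12, 'fing', 'back') (8, 'top') 6 0.04
KEY11 [-0.1181  0.6099 -1.1138 -1.1428 -0.1226  0.0801] (10, 'body', 'top') (10, 'top') 6 0.04
11.166666666666666 [-0.1181  0.6126 -1.1139 -1.1457 -0.1226  0.0801] (10, 'body', 'top') (11, 'top') 5 0.0
KEY12 [-0.1181  0.6264 -1.1144 -1.16   -0.1226  0.0801] (10, 'fing', 'back') (13, 'back') 1 0.0
pre [ 0.5452  0.3316 -0.9943  0.0954 -0.9875  1.3923]
```

```bash
python3 - <<'E'
s=open('path.py').read()
s=s.replace("K(-.125,.115,30,-52),K(-.085,.090,30,-55),K(-.060,.076,31,-57),K(-.041,.068,31,-57),","K(-.125,.088,14,-54),K(-.088,.082,30,-55),K(-.060,.073,31,-57),K(-.041,.066,31,-57),")
s=s.replace("K(-.028,.045,30,-55),K(-.013,.020,30,-50)","K(-.028,.044,31,-55),K(-.013,.018,30,-49)").replace("K(-.015,.018,20","K(-.015,.0155,20").replace("K(-.018,.018,12","K(-.018,.0155,12").replace("K(-.020,.018,6","K(-.020,.0155,6").replace("K(-.020,.018,0","K(-.020,.0155,0")
open('path.py','w').write(s)
E
python3 chk.py | grep -v '^9\.\|^10\.'
```

```text
PETS [[-0.0005  0.1267]
 [ 0.0029 -0.1251]] B [-0.1658  0.0017] coaster y -0.0016524478159547454 bin [0.5765 0.5825 0.15  ] [0.413  0.3781 0.15  ]
[ 0.2654  0.542  -1.1308 -0.6186 -0.8939  0.9412]
KEY0 [ 0.2654  0.542  -1.1308 -0.6186 -0.8939  0.9412] (63, 'fing', 'floor') (88, 'lip') 0 0.0
KEY1 [ 0.2654  0.3164 -1.0898 -0.3519 -0.8939  0.9412] (82, 'fing', 'top') (88, 'lip') 70 0.05
KEY2 [ 0.2643  0.4173 -1.0947 -0.6713 -0.9894  0.9673] (25, 'fing', 'top') (44, 'top') 88 0.06
KEY3 [ 0.2787  0.7247 -1.1985 -1.426  -1.0649  0.8777] (15, 'fing', 'top') (36, 'lip') 81 0.14
KEY4 [ 0.2641  0.7378 -1.1217 -1.3531 -1.0731  0.9136] (15, 'fing', 'top') (14, 'lip') 62 0.01
4.5 [ 0.2568  0.7485 -1.1008 -1.3492 -1.0667  0.9063] (15, 'fing', 'top') (8, 'lip') 58 0.01
4.666666666666667 [ 0.2545  0.752  -1.0938 -1.3478 -1.0647  0.904 ] (15, 'fing', 'top') (6, 'lip') 56 0.01
4.833333333333333 [ 0.2522  0.7555 -1.0868 -1.3462 -1.0626  0.9017] (15, 'fing', 'top') (6, 'lip') 55 0.01
KEY5 [ 0.2499  0.759  -1.0797 -1.3446 -1.0606  0.8995] (15, 'fing', 'top') (7, 'lip') 54 0.01
KEY6 [ 0.2345  0.8558 -1.06
[... 309 characters left out ...]
801   0.5802] (21, 'fing', 'lip') (9, 'top') 4 0.04
8.666666666666666 [ 0.1056  0.814  -1.0995 -1.4443 -0.6651  0.4644] (18, 'fing', 'back') (8, 'top') 3 0.03
8.833333333333334 [ 0.0922  0.7991 -1.1044 -1.4269 -0.6295  0.4369] (17, 'fing', 'back') (8, 'top') 3 0.04
KEY9 [ 0.0783  0.7832 -1.1085 -1.4067 -0.5935  0.4097] (16, 'fing', 'back') (8, 'top') 4 0.04
KEY10 [-0.0204  0.7142 -1.1376 -1.3396 -0.3498  0.2344] (13, 'fing', 'back') (9, 'top') 4 0.04
KEY11 [-0.1181  0.6181 -1.1142 -1.1514 -0.1226  0.0801] (10, 'fing', 'back') (12, 'top') 4 0.04
KEY12 [-0.1181  0.6264 -1.1144 -1.16   -0.1226  0.0801] (10, 'fing', 'back') (13, 'back') 1 0.0
pre [ 0.5452  0.3316 -0.9943  0.0954 -0.9875  1.3923]
```

```bash
python3 - <<'E'
from path import *
pre=IKs(KEYS[0],np.array([.5,.33,-1.,.1,-1,1.4]),.12)
q0=np.array([1.023,.326,-.193,1.052,0,1.437])
T=np.vstack(list(tool(.085).values()))-[0,GD,0]
bx,by,bz=B[0],B[1],0
for s in np.linspace(0,1,11):
    p,M=F.fk(q0*(1-s)+pre*s); P=p+T@M.T
    binm=dbox(P,[.36,.36,0],[.62,.62,.19]).min()
    bt=dcyl(P,(.4615,-.0244),.03,.18).min()
    print(round(s,1),p,'minz',round(P[:,2].min(),3),'bin',round(binm,3),'bottle',round(bt,3))
# J4/J5 heights
ax,pt,p0,r0=F.unpack(F.V)
def jpts(q):
    out=[]
    for k,loc in ((3,np.array([.398,.0736,.887])),(3,np.array([.398,0,.887])),(4,np.array([.5165,.0736,.887]))):
        p=loc.copy()
        for i in range(k,-1,-1) if k==4 and False else range(min(k,3),-1,-1):
            p=R.from_rotvec(ax[i]*q[i]).apply(p-pt[i])+pt[i]
        out.append(p)
    return np.array(out)
last=pre
print('pre',jpts(pre))
for i,k in enumerate(KEYS):
    last=IKs(k,last if i else np.array([.3,.3,-1.,-.8,-.8,-.1])); print(i,jpts(last).round(3).tolist())
E
```

```text
0.0 [0.221  0.5035 0.2312] minz 0.231 bin 0.114 bottle 0.508
0.1 [0.2663 0.4708 0.2025] minz 0.201 bin 0.06 bottle 0.458
0.2 [0.3073 0.4332 0.1778] minz 0.175 bin 0.016 bottle 0.408
0.3 [0.3431 0.3912 0.1574] minz 0.154 bin -0.022 bottle 0.357
0.4 [0.3733 0.3455 0.1414] minz 0.137 bin -0.037 bottle 0.306
0.5 [0.3971 0.2968 0.1298] minz 0.124 bin -0.008 bottle 0.255
0.6 [0.4144 0.2461 0.1226] minz 0.116 bin 0.02 bottle 0.204
0.7 [0.4247 0.1941 0.1199] minz 0.113 bin 0.052 bottle 0.155
0.8 [0.4279 0.1418 0.1215] minz 0.113 bin 0.082 bottle 0.11
0.9 [0.424  0.0902 0.1274] minz 0.119 bin 0.119 bottle 0.075
1.0 [0.4131 0.0402 0.1374] minz 0.128 bin 0.146 bottle 0.056
pre [[0.2454 0.2349 0.42  ]
 [0.2835 0.1719 0.42  ]
 [0.2605 0.244  0.3028]]
0 [[0.264, 0.148, 0.341], [0.284, 0.077, 0.341], [0.321, 0.163, 0.238]]
1 [[0.264, 0.148, 0.411], [0.284, 0.077, 0.411], [0.321, 0.163, 0.308]]
2 [[0.272, 0.15, 0.38], [0.291, 0.079, 0.38], [0.348, 0.17, 0.292]]
3 [[0.238, 0.145, 0.29], [0.258, 0.074, 0.29], [0.338, 0.173, 0.234]]
4 [[0.27, 0.149, 0.282], [0.289, 0.078, 0.282], [0.37, 0.176, 0.225]]
5 [[0.287, 0.149, 0.274], [0.306, 0.078, 0.274], [0.389, 0.175, 0.218]]
6 [[0.291, 0.145, 0.242], [0.308, 0.074, 0.242], [0.395, 0.17, 0.192]]
7 [[0.286, 0.133, 0.199], [0.3, 0.061, 0.199], [0.395, 0.155, 0.16]]
8 [[0.299, 0.121, 0.241], [0.31, 0.048, 0.241], [0.404, 0.137, 0.189]]
9 [[0.296, 0.097, 0.268], [0.302, 0.024, 0.268], [0.401, 0.105, 0.213]]
10 [[0.295, 0.068, 0.29], [0.293, -0.006, 0.29], [0.398, 0.065, 0.232]]
11 [[0.309, 0.037, 0.318], [0.3, -0.036, 0.318], [0.407, 0.026, 0.253]]
12 [[0.309, 0.037, 0.316], [0.3, -0.036, 0.316], [0.407, 0.026, 0.251]]
```

```bash
python3 - <<'E'
from path import *
pre=IKs(KEYS[0],np.array([.5,.33,-1.,.1,-1,1.4]),.12); np.save('pre.npy',pre)
q0=np.array([1.023,.326,-.193,1.052,0,1.437])
T=np.vstack(list(tool(.085).values()))-[0,GD,0]
via=np.array([.95,0.,-.9,.5,-.5,1.4])
for a,b in ((q0,via),(via,pre)):
  for s in np.linspace(0,1,6):
    p,M=F.fk(a*(1-s)+b*s); P=p+T@M.T
    print(round(s,1),p,'minz',round(P[:,2].min(),3),'bin',round(dbox(P,[.36,.36,0],[.62,.62,.19]).min(),3),'bottle',round(dcyl(P,(.4615,-.0244),.03,.18).min(),3))
E
```

```text
0.0 [0.221  0.5035 0.2312] minz 0.231 bin 0.114 bottle 0.508
0.2 [0.2383 0.4593 0.2141] minz 0.212 bin 0.092 bottle 0.46
0.4 [0.2526 0.4124 0.1994] minz 0.195 bin 0.075 bottle 0.411
0.6 [0.2632 0.3629 0.187 ] minz 0.18 bin 0.063 bottle 0.364
0.8 [0.2699 0.311  0.1771] minz 0.168 bin 0.056 bottle 0.318
1.0 [0.2723 0.2571 0.1695] minz 0.159 bin 0.078 bottle 0.276
0.0 [0.2723 0.2571 0.1695] minz 0.159 bin 0.078 bottle 0.276
0.2 [0.3153 0.2225 0.1586] minz 0.148 bin 0.085 bottle 0.227
0.4 [0.3515 0.1821 0.1499] minz 0.14 bin 0.103 bottle 0.178
0.6 [0.3802 0.1373 0.1435] minz 0.134 bin 0.119 bottle 0.131
0.8 [0.4007 0.0895 0.1394] minz 0.13 bin 0.131 bottle 0.089
1.0 [0.4131 0.0402 0.1374] minz 0.128 bin 0.146 bottle 0.056
```

```bash
python3 - <<'E'
from path import *
pre=np.load('pre.npy')
bot.set_gripper(1.0,50)
bot.goto_joints([.95,0.,-.9,.5,-.5,1.4]); bot.goto_joints(list(pre))
print(bot.read_clock(),bot.read_position(),target(KEYS[0],.12)[0],bot.read_gripper_width())
cv2.imwrite('pics/w1.png',bot.camera("wrist")[:,:,::-1]); cv2.imwrite('pics/s1.png',bot.camera("side")[:,:,::-1])
print(bot.search_frame("wrist","bottle"))
# expected pixel of bottle axis at 2 heights in wrist
c=bot.calibration("wrist");K=np.array(c["mtx"]);he=np.array(c["hand_eye"]);p,M=F.fk(bot.read_joint_positions())
for z in (.03,.085,.15):
    X=M.T@(np.array([.4615,-.0244,z])-p); Xc=np.linalg.inv(he)@np.append(X,1); u=K@Xc[:3]; print(z,u[:2]/u[2],X)
E
```

```text
3.5583 [0.4135 0.041  0.1375] [0.4131 0.0402 0.1374] 0.9994557904553674
[{'bbox': [280.8, 117.1, 73.2, 259.7], 'confidence': 0.92}]
0.03 [315.6013 170.2413] [-0.0013  0.1271  0.0463]
0.085 [315.7135 237.2961] [-0.0012  0.0972  0.0001]
0.15 [315.8677 329.4672] [-0.0011  0.0618 -0.0544]
```

View pics/w1.png

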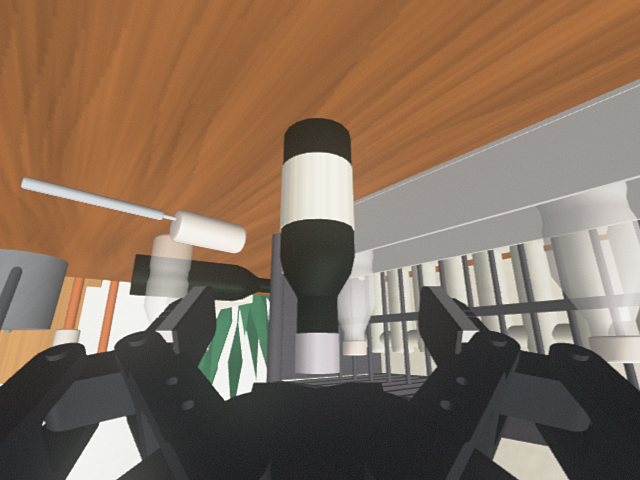

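View pics/s1.png

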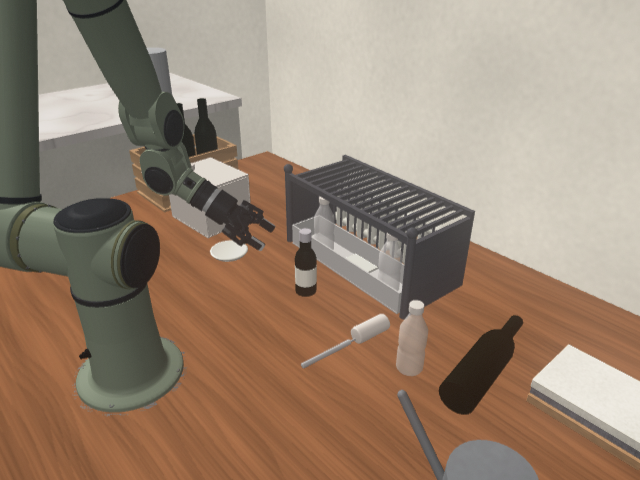

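The wrist view shows the bottle centred between the fingers: column 317, predicted 316. I'm going in to grasp it and lift.

```bash
python3 - <<'E'
from path import *
pos,q=target(KEYS[0]); bot.move_linear(list(pos),speed=.1,rotation=list(q))
print(bot.read_clock(),bot.read_position()-pos)
bot.set_gripper(0.0,60); print('w',bot.read_gripper_width(),bot.read_ft_force())
pos,q=target(KEYS[1]); bot.move_linear(list(pos),speed=.15,rotation=list(q))
print(bot.read_clock(),'w',bot.read_gripper_width(),bot.read_ft_force())
cv2.imwrite('pics/w2.png',bot.camera("wrist")[:,:,::-1]); cv2.imwrite('pics/s2.png',bot.camera("side")[:,:,::-1])
E
```

```text
5.0583 [0.     0.0003 0.0002]
w 0.6152472226353348 [0.2305 1.4217 3.2016]
6.0833 w 0.6122079284039484 [ 0.0525 -0.1354 -1.742 ]
```

View pics/w2.png

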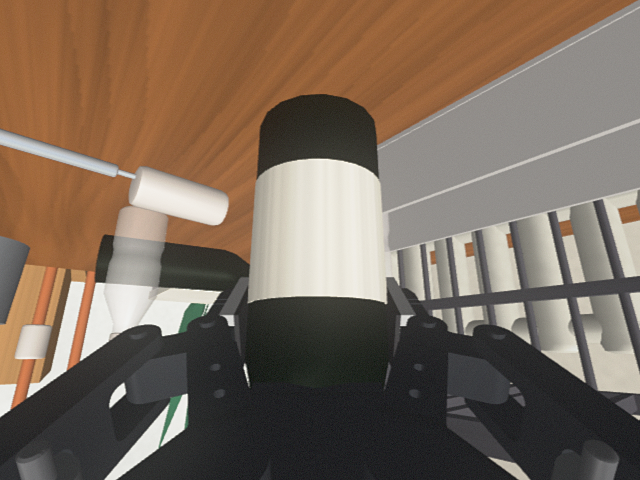

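View pics/s2.png

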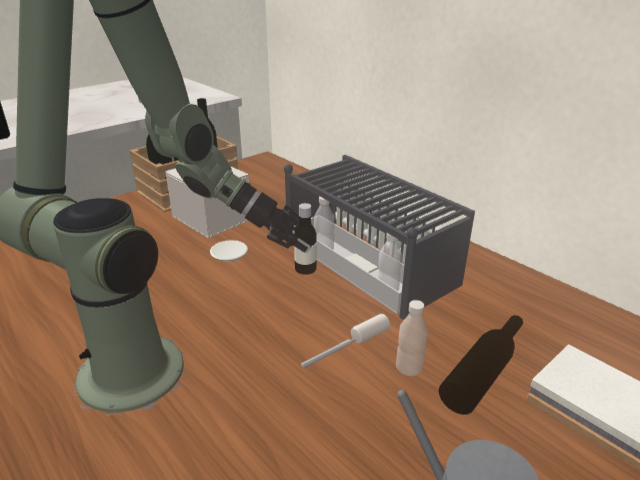

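```bash
cat > run.py <<'E'
from path import *
def seg(a,b,n=2,speed=.08,lim=25):
    for s in np.linspace(0,1,n+1)[1:]:
        k=tuple(np.array(KEYS[a])*(1-s)+np.array(KEYS[b])*s); pos,q=target(k)
        hit=bot.move_linear(list(pos),speed=speed,rotation=list(q),until_force=lim)
        if hit:
            print('HIT',a,s,bot.read_ft_force(),bot.read_position()-pos); return True
    return False
def snap(n):
    for c in ("side","wrist","top"): cv2.imwrite(f'pics/{n}_{c}.png',bot.camera(c)[:,:,::-1])
def stat(): print('t',round(bot.read_clock(),2),'w',round(bot.read_gripper_width(),3),'F',np.array(bot.read_ft_force()),'M',np.array(bot.read_moment()))
E
python3 - <<'E'
from run import *
for a in (1,2,3):
    if seg(a,a+1,lim=12): break
    stat()
snap('k4')
E
```

```text
t 7.16 w 0.616 F [ 0.3838 -0.113  -1.2932] M [0.8915 0.7717 0.0092]
t 8.08 w 0.617 F [-1.2477  0.4201 -1.999 ] M [ 1.0066  0.7646 -0.0251]
t 8.73 w 0.612 F [ 0.1019 -0.1806 -1.3277] M [ 0.9718  0.8615 -0.0242]
```

View pics/k4_side.png

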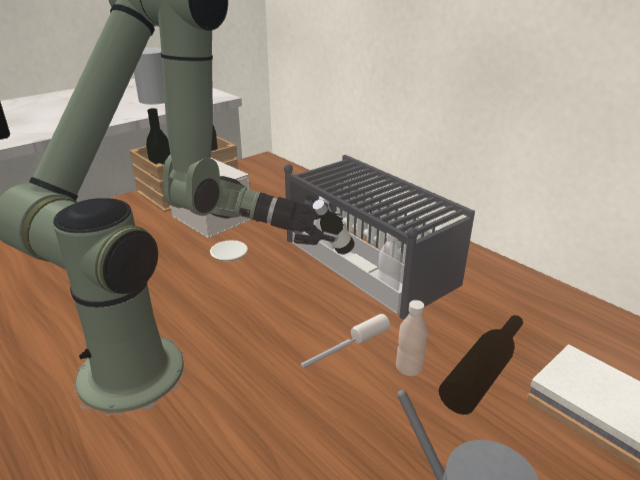

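View pics/k4_wrist.png

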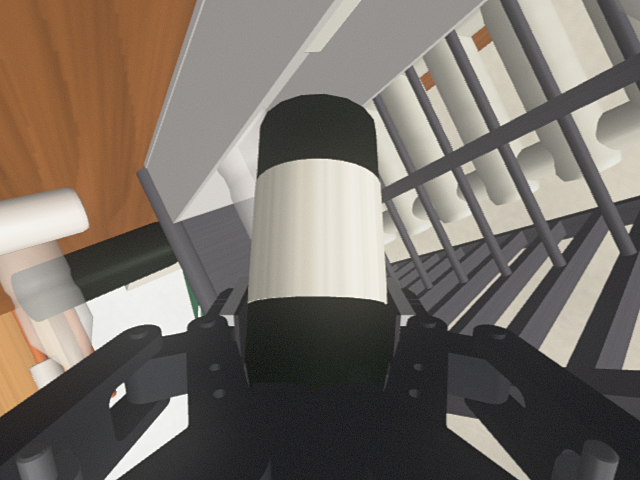

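View pics/k4_top.png

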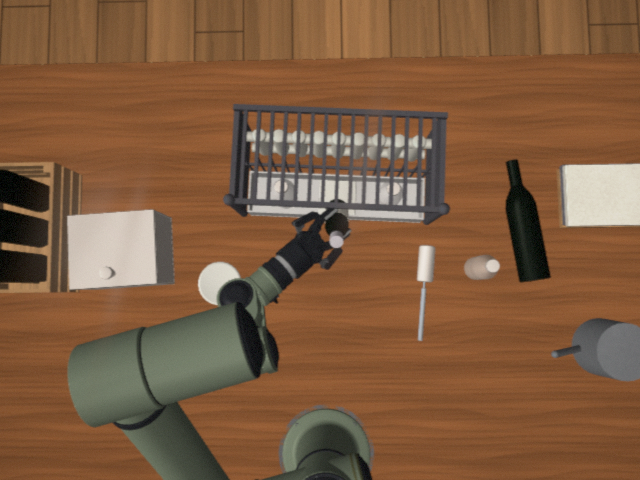

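The bottle is tilted with its foot over the lip and hasn't moved in the grip; the wrist view is the same as right after the lift. Next I pass it in.

```bash
python3 - <<'E'
from run import *
for a in (4,5,6):
    if seg(a,a+1,lim=10,n=3,speed=.06): break
    stat()
snap('k7')
E
```

```text
t 9.66 w 0.612 F [-0.1467  0.6106 -2.6654] M [ 0.9689  0.8535 -0.0165]
t 10.53 w 0.609 F [-0.6168 -0.2547 -2.6671] M [ 0.9327  0.8926 -0.0221]
t 11.51 w 0.616 F [-0.1461  0.0537 -1.6256] M [ 0.9184  0.937  -0.067 ]
```

View pics/k7_side.png

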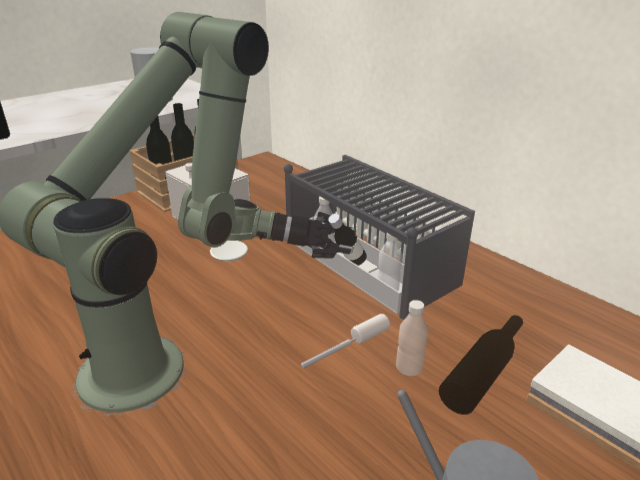

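View pics/k7_wrist.png

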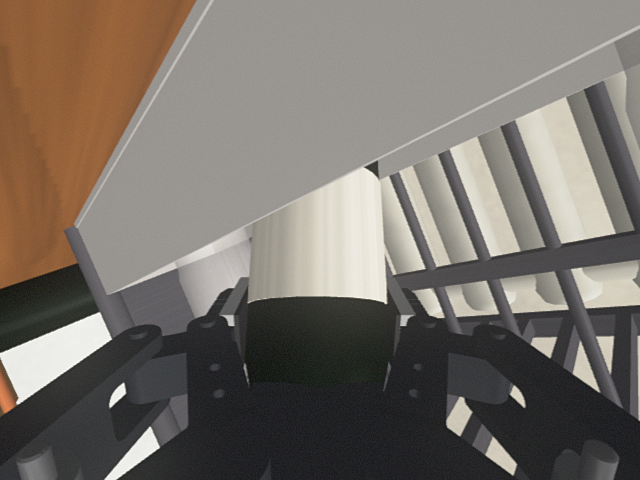

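```bash
python3 - <<'E'
from run import *
for a in (7,8,9,10):
    if seg(a,a+1,lim=10,n=3,speed=.05): break
    stat()
snap('k11')
E
```

```text
t 12.41 w 0.61 F [-0.0171 -0.5543 -1.3126] M [0.8548 0.9611 0.0379]
t 13.16 w 0.612 F [ 0.3705  0.1868 -2.6144] M [ 0.7065  1.052  -0.0151]
t 13.91 w 0.613 F [ 0.2846  0.9492 -2.2565] M [ 0.4789  1.0761 -0.019 ]
t 14.66 w 0.615 F [ 0.3087 -0.1139 -1.8112] M [0.3315 1.0718 0.0343]
```

View pics/k11_side.png

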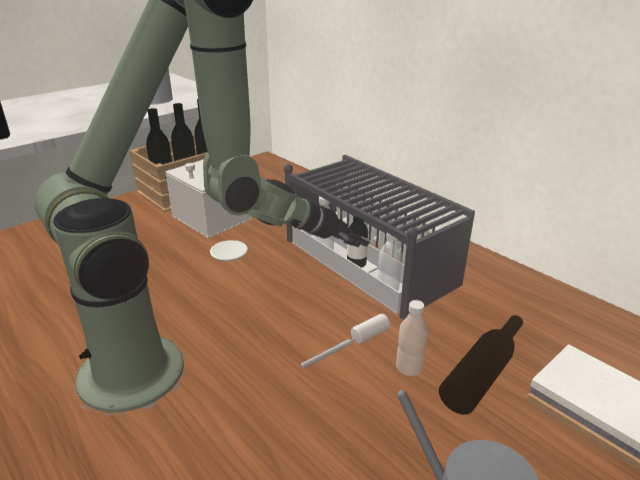

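View pics/k11_wrist.png

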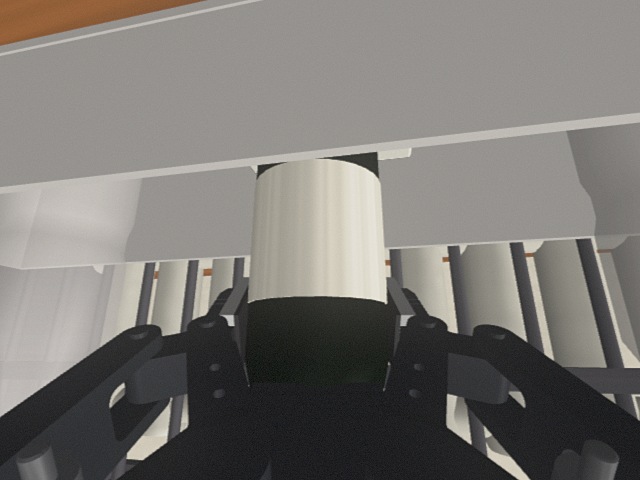

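View pics/k11_top.png

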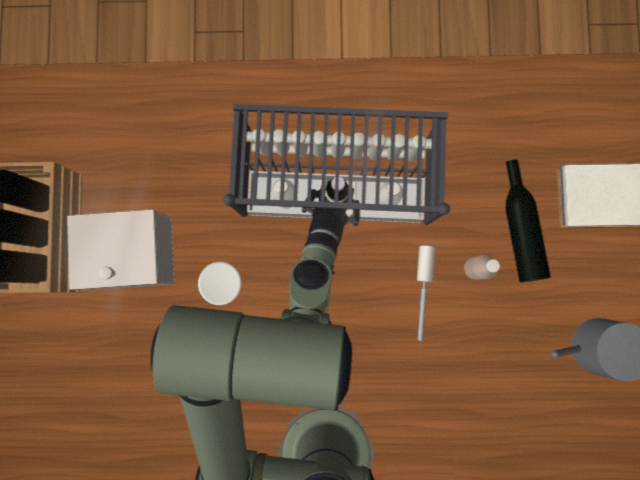

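```bash
python3 - <<'E'
from run import *
c=cfg(KEYS[12])
for b in (0,.03,.06,.09,.12,.16):
    g=c[0]+c[1][:,1]*(EX-b); cl=clear(g,c[1],c[2],c[3],op=.075); print(b,[(k,o,round(v*1e3)) for k in ('fing','body','wrist','cam') for o,v in cl[k].items() if v<.02])
p=np.array(bot.read_position()); z0=p[2]
hit=bot.move_linear([p[0],p[1],z0-.012],speed=.012,until_force=3.0)
print('hit',hit,'dz',bot.read_position()[2]-z0); stat()
E
```

```text
0 [('fing', 'back', 9), ('body', 'top', 12)]
0.03 [('body', 'top', 12)]
0.06 [('body', 'top', 13)]
0.09 []
0.12 []
0.16 []
hit True dz -0.0027717136949200333
t 15.28 w 0.612 F [-1.0581  0.4879  4.7074] M [-0.0071  0.3088  0.0606]
```

```bash
python3 - <<'E'
from run import *
bot.set_gripper(0.68,20); bot.wait(.3); stat()
bot.set_gripper(0.88,20); bot.wait(.5); stat()
snap('rel')
E
```

```text
t 15.82 w 0.679 F [ 0.4868 -0.1387  0.7516] M [ 0.2299  0.6879 -0.0193]
t 16.63 w 0.881 F [ 0.7848 -0.198  -0.009 ] M [0.2257 0.756  0.005 ]
```

View pics/rel_wrist.png

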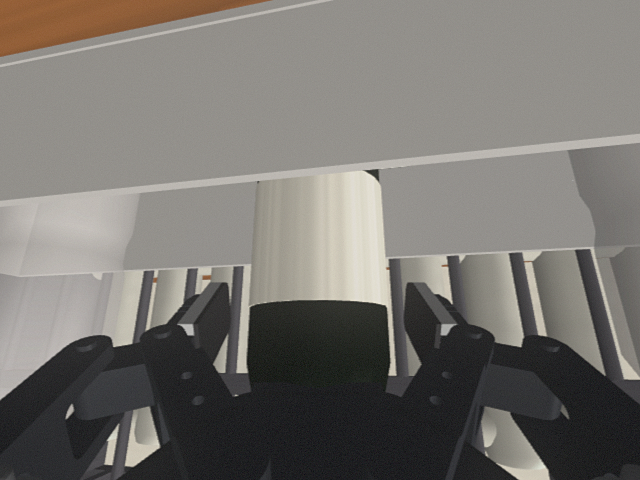

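View pics/rel_side.png

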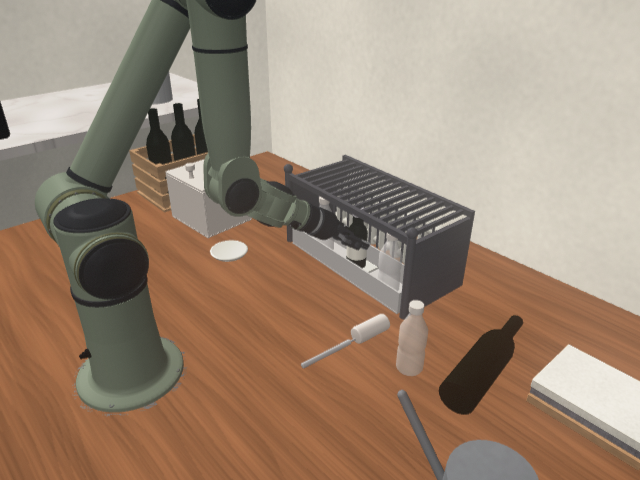

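The bottle stands free with the fingers clear on both sides. I'm backing out along the tool axis.

```bash
python3 - <<'E'
from run import *
M=R.from_quat(np.array(bot.read_tool_rot())[[1,2,3,0]]).as_matrix(); p=np.array(bot.read_position())
for b in (.15,.12,.09):
    try:
        print(b,bot.move_linear(list(p-M[:,1]*b),speed=.08,until_force=6)); break
    except bot.PlanningError as e: print(b,e)
stat(); print(bot.read_position(), bot.read_joint_positions()); snap('out')
E
```

```text
0.15 the arm cannot follow that straight line within its joint ranges
0.12 the arm cannot follow that straight line within its joint ranges
0.09 False
t 18.06 w 0.88 F [-0.8428  0.2638  0.2486] M [ 0.2215  0.7832 -0.0708]
[ 0.5799 -0.0208  0.1324] [-0.0843  0.442  -1.2748 -1.1311 -0.1506  0.0988]
```

View pics/out_wrist.png

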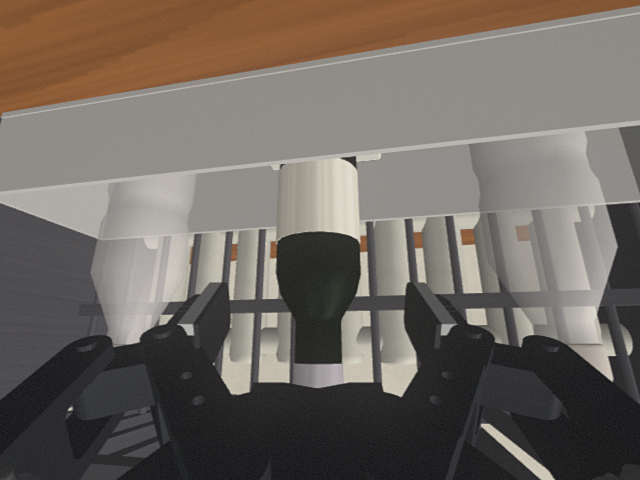

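View pics/out_side.png

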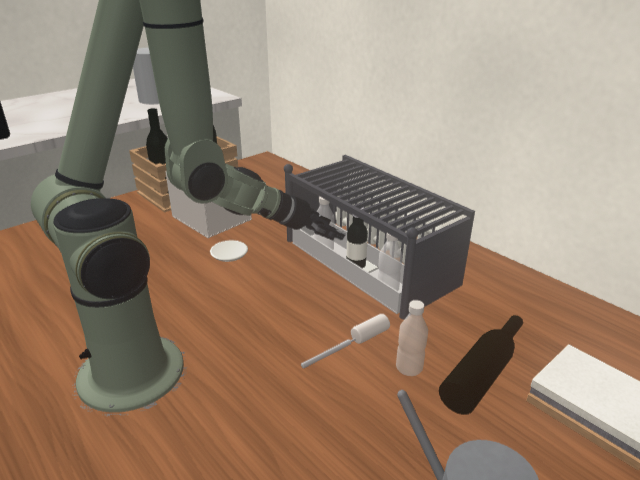

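```bash
python3 - <<'E'
from run import *
from scipy.spatial.transform import Slerp
p=np.array(bot.read_position()); q0=np.array(bot.read_tool_rot())
q1,d=quat(62,0,YAW+np.radians(-12)); t=w(-.17,.012,.19)
print(inv(p), bot.solve_ik(list(t),list(q1)) is not None)
sl=Slerp([0,1],R.from_quat([q0[[1,2,3,0]],q1[[1,2,3,0]]]))
for s in np.linspace(0,1,6):
    M=RC.T@sl(s).as_matrix(); pp=p*(1-s)+t*s; c=np.array([*inv(pp),pp[2]]); g=c-M[:,1]*GD
    cl=clear(g,M,np.zeros(3),np.eye(3),op=.08); print(round(s,1),min((v,k,o) for k in cl if k!='bot' for o,v in cl[k].items()))
print(bot.move_linear(list(t),speed=.1,rotation=list(q1),until_force=8)); stat()
bot.goto_joints([.9,0.,-.6,.9,0,1.0]); bot.wait(.5); stat(); snap('end')
for th in ("bottle","pet_a","coaster"): print(th,[([int(x) for x in d["bbox"]],round(d["confidence"],2)) for d in bot.search_frame("top",th)],[([int(x) for x in d["bbox"]],round(d["confidence"],2)) for d in bot.search_frame("side",th)])
a=cv2.imread('pics/end_top.png')[90:290,210:510]; cv2.imwrite('pics/endz.png',cv2.resize(a,(800,533),interpolation=cv2.INTER_CUBIC))
a=cv2.imread('pics/end_side.png')[150:330,270:490]; cv2.imwrite('pics/endsz.png',cv2.resize(a,None,fx=3.3,fy=3.3,interpolation=cv2.INTER_CUBIC))
for z in (.012,.188): print(proj("top",w(.007,0,z)),proj("side",w(.007,0,z)))
E
```

```text
(np.float64(-0.04799554957245892), np.float64(0.011702697207939653)) True
0.0 (np.float64(0.02509379425733553), 'body', 'top')
0.2 (np.float64(0.04091254290566925), 'fing', 'top')
0.4 (np.float64(0.04655880307370472), 'fing', 'top')
0.6 (np.float64(0.05713333294353304), 'fing', 'top')
0.8 (np.float64(0.07480600817875843), 'fing', 'top')
1.0 (np.float64(0.09646113095736773), 'fing', 'top')
False
t 19.71 w 0.879 F [-0.3139  0.1334 -0.2427] M [ 0.1164  0.4921 -0.0443]
t 21.87 w 0.881 F [-0.5459 -0.1921 -0.1063] M [-0.09    0.0279 -0.0093]
bottle [([326, 178, 20, 24], 0.87)] []
pet_a [([381, 182, 21, 21], 0.91), ([465, 252, 34, 25], 0.62), ([273, 178, 17, 30], 0.53)] [([376, 231, 23, 59], 0.74), ([316, 196, 18, 51], 0.67)]
coaster [([318, 179, 38, 37], 0.86)] [([361, 262, 17, 11], 0.48)]
[336.5    195.8395] [355.5782 263.7742]
[337.449  183.6872] [358.1508 206.5411]
```

View pics/endz.png

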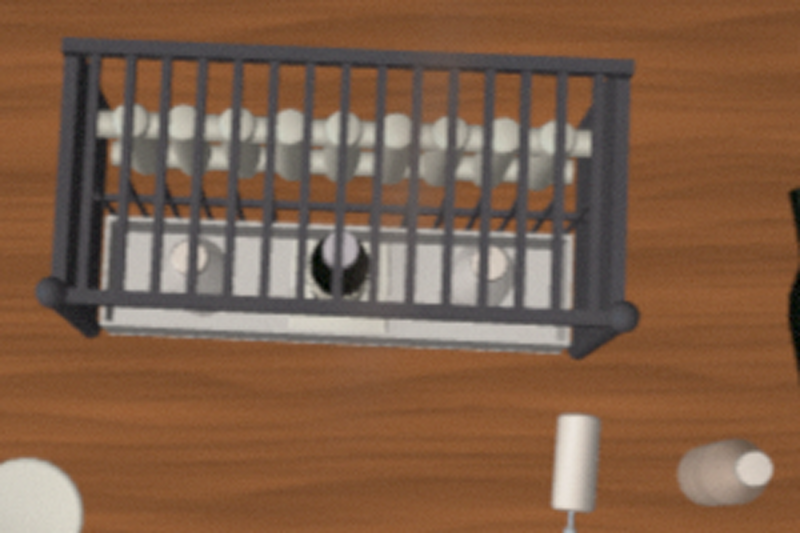

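View pics/endsz.png

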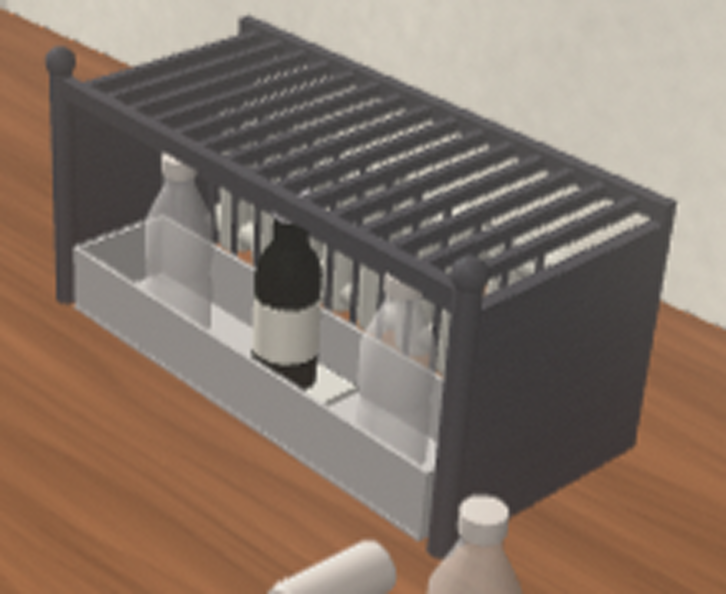

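View pics/end_side.png

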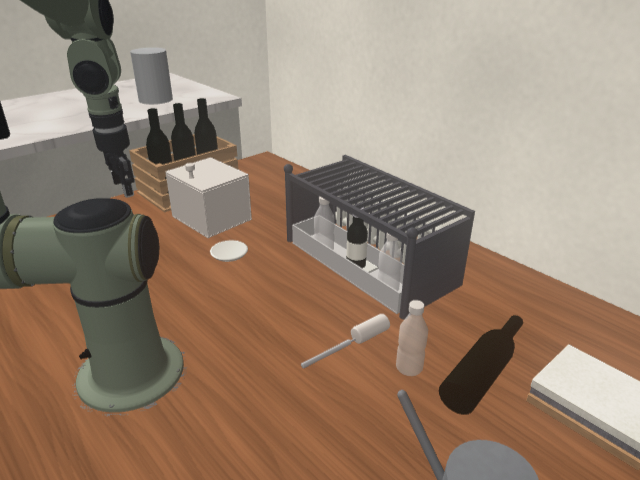

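The bottle stands upright on the coaster. Its cap is at (337.5,184) in the top view, against (337.4,183.7) predicted for an upright bottle. The PET bottles and the other objects are at the same pixels as before, and the arm is clear, so I'm handing in.

```bash
python3 -c "
from cell import bot
print(bot.read_clock()); print(bot.close_job())"
```

```text
22.3167
the job is handed in; nothing more can be done
None
```

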